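Pump the glue press down on a violin plate

ROBOT

A 6-joint arm with a two-finger parallel gripper is mounted at the origin on the work surface. World frame = base frame: x ahead of the robot, y to its left, z up, the work surface at z = 0. Lengths are in m, angles in rad, forces in N, time in s.
With the tool pointing down it reaches from about 0.35 to 0.975 m from the base axis. Payload 4.9 kg.
Tool frame: the origin (TCP) lies at the very end of the fingers, on their centre line; the grasp point (between the pads) lies 19 mm behind it (ctrl.tcp_to_grasp is the z of the grasp point in the tool frame, in m); z points along the fingers, y is the line along which they close (so a half turn about z gives the same grasp; the last joint's range is limited). The gripper opens to 85 mm and grips with 20 to 120 N. Pads are 22 mm wide; open, the fingers measure 114 mm over their backs; the gripper's body (76 mm by 85 mm) begins 54 mm behind the grasp point. The pads swing forward as they close: fully open they stand 13 mm farther back than shut.
Start: joints at [1.108, 0.053, 1.613, -0, 1.476, -0.119], TCP at [0.211, 0.588, 0.231] pointing down, gripper open.
Joint ranges: [-3.01, 3.01], [-1.01, 2.22], [0.06, 2.58], [-1.02, 4.17], [0.09, 2.62], [-3.14, 3.14]. Speed limits (rad/s): [2.57, 2.57, 3.14, 3.14, 3.14, 3.14].

INTERFACE

Orientations are given as a rotation vector (axis times angle).
In Python, from station import ctrl, eyes, job, nets gives the robot as it stands. The module is installed in compiled form; this text tells all that it offers.
- The arm moves only by the tool jog_arm, never from a script. Its argument "commands" is one flat list of numbers, 7 for each row, row after row: the shift along the tool's x, y, z each as a share of 0.06 m, from -1 to 1, then the turn, a rotation vector about the tool's x, y, z each as a share of 0.1 rad, from -1 to 1, then the finger opening in mm, from 0 to 85.4. In form: [x, y, z, ax, ay, az, grip, x, y, z, ax, ay, az, grip, ...]. A call has 1 to 20 rows; each row shifts and turns the commanded pose from where the row before left it, along the tool's axes as they then stand; what a row does not reach is not made up. A row lasts 1/8 s, in which the tool goes at most 62.5 mm and 10.7 degrees, less where a joint would pass 70% of its speed; a pose out of reach is approached as far as the arm can. A call with a number of a shift or a turn outside -1 to 1 is refused whole. A call with a gripper value outside its range is refused whole. The fingers move at their own pace and stop on an object; "newtons" is the grip in N (left out, the last holds). Time passes only in rows, so rows that do not move let the fingers close. It gives the time, the measured TCP pose, the force, the opening and the grip force at its end, in the units of the state.
- ctrl.get_obs(): the state, without advancing time (a new reading comes with each control period).
- eyes.get_image(name): name is "side" or "top"; returns a dict with "image" (400x640x3 uint8, red, green, blue), "z_map" (400x640 float32, m along the optical axis (not along the pixel's ray), 0 where there is no reading), "K" (3x3 intrinsics, pixels), "dist_coeffs" ([k1, k2, p1, p2, k3] as OpenCV has them; the pictures are not rectified), "cam_to_world" (4x4, takes a point from camera to world coordinates). Camera axes: x right, y up, looking along -z (the intrinsics and any distortion apply to the point x, -y, -z); pixel columns grow to the right and rows downward; lengths in m; the calibration is good to about 2 mm. A picture is of the moment at which its call begins.
- job.finish_job(): hands the job in; it is judged then, once.
Trained networks look in the newest picture that a camera, given by its name, has taken for a name from the list of things; names that differ only in an ending like _2 or _b are one class to them, and where a whole thing is asked for, a point or a joint stands for the part that bears it (a point fixed in the world has none). Each returns a list of dicts, best first, with "p" (0 to 1); they miss things now and then, are a little off and sometimes report something else, mostly with a low value. They report only what shows in the picture. A call takes as long as a camera call.
- nets.silhouettes(camera, name): "mask" (400x640 bool, what is visible of it) and "bbox" ([left, top, right, bottom] in pixels, round what is visible of it).
The state is a dict: "t": time; "q": joint angles; "dq": joint speeds; "effort": joint torques, N m; "tool_pos": TCP position; "tool_rot": TCP orientation; "contact_force": force on the tool from outside, world axes, zero at the start; "wrist_torque": the same for the moment, N m; "opening": finger opening in m; "grip_force": force on a finger pad.
Only numpy, scipy, OpenCV 4.12 (cv2) and the standard library are available. Lean on these libraries where they do the work, as an engineer would, in place of code of your own. Each camera call takes 0.05 s, during which the arm holds its last target. There are 200 camera calls.

TASK

Get the hand-pumped glue press to clamp the violin plate: first push its bleed button fully in and let it spring back, then pump the lever in full strokes, right down to its stop and all the way back up each time, until the sprung platen bears firmly on the plate. Do only part of the last stroke: stop when the platen's springs are squeezed by about half and never let them close up solid, then leave the lever up. Do not bump the magnifier lamp above the lever, shift the violin plate, or disturb the bottle, jar and plane nearby.

Things in the scene. Friction and masses are not known exactly. Their poses are not given: they have to be found in the camera images.
- press: fixed glue press: base plate 310 (x) by 620 (y) mm; two-post frame 0.3 m high at the +y end (wooden bed set 72 to 97 mm high, crosshead and cylinder above), pump block 200 mm high with the lever at y = -100 mm, sloping console with the bleed button at y = -300 mm. Origin on the table; x from the lever's tip towards the pump, z up. The pump is one-way: the ram stays down when the lever returns
- lever_pivot (a point): the lever's hinge point, 250 mm above the table, axes as press; the lever swings about the y axis through it and stands out from the pump towards the robot. Level is at 0.14 rad of lever angle: at rest its tip is 8 degrees above level, at the lower stop 37 degrees below (grip then 127 mm above the table)
- lever_grip (a point): point on the axis of the lever's black round rubber grip (26 mm diameter, 120 mm long), 205 mm from the pivot, 35 mm from the tip; x runs along the lever from tip to pivot, y is the hinge axis. Return spring 3 to 6 N at the grip; driving the ram adds 8 N, and pressing adds 0.5 N per mm of platen spring squeeze
- lever (a joint): lever angle, rad: 0 at the upper stop (rest), grows as it is pushed down, 0.785 at the lower stop; springs back by itself. The ram goes down 36 mm per rad of loaded travel (28 mm a swing). After a return, up to 0.25 rad of the next down stroke can be idle, felt as only the light spring force. 3 or 4 strokes are needed; the first two can always be full
- bleed_top (a point): centre of the flat face of the bleed button, a bare steel plunger 36 mm in diameter in a 52 mm dark collar (the released face stands 12 mm proud of the collar); z axis points out of the face, 20 degrees from vertical, leaning towards the robot side (-x of the press). It moves with the button.
- bleed (a joint): how far the bleed button is pushed in, m: 0 out, 0.008 fully in. Sprung, 6 N when fully in.
- platen: wooden platen 90 x 110 x 15 mm, hung below the ram's steel foot by four coil springs in a 24 mm gap that can close by 16 mm until they are solid. 3 N/mm: it bears with about 6 N at first touch, 30 N at half squeeze, 54 N solid. Starts 57 to 82 mm above the violin plate and stops there while the springs squeeze. Origin at the centre of its underside, z up
- plate: the loose pale wooden violin plate (outline of a violin body, 356 x 200 x 18 mm), lying flat on the wooden bed block below the platen; origin at the centre of its underside, z up.
- lamp: white magnifier lamp on a post behind the pump: level round head, 160 mm across, underside 437 mm above the table (145 mm above the resting grip). It covers the grip and reaches to 8 to 18 mm short of the lever's tip, so while the lever is high the tool must lean 30 to 45 degrees back towards the robot. Origin 425 mm straight below the centre of the head's underside; axes as the press's
- glue: white glue bottle, 60 mm diameter, 170 mm high, standing; origin at the centre of its foot.
- varnish: amber jar with steel lid, 72 mm diameter, 90 mm high, standing; origin at the centre of its foot.
- plane: small hand plane, 170 x 50 mm, about 95 mm high; origin at the centre of its sole.

How it is judged:
On the way, in this order (a step that is already met when the one before it is completed fails the run):
1. the bleed button is pushed fully in (value of joint bleed above 0.0072 m), for 0.05 s.
2. the bleed button has sprung back out (value of joint bleed below 0.001 m), for 0.05 s.
3. first full stroke: the lever is down at its stop (value of joint lever above 0.73 rad), for 0.05 s.
4. the lever is all the way up again (value of joint lever below 0.08 rad), for 0.05 s.
5. second full stroke: the lever is down at its stop (value of joint lever above 0.73 rad), for 0.05 s.
6. the lever is all the way up again (value of joint lever below 0.08 rad), for 0.05 s.
7. the platen bears firmly on the violin plate (contact force between platen and plate above 15 N), for 0.3 s.
At the end, for the whole second after the job is handed in: The platen presses on the violin plate with 15 to 45 N (springs squeezed 3 to 13 mm of their 16 mm), the lever is back up (within 0.08 rad of its rest), the bleed button is out, and the plate lies still where it was (within 15 mm) (contact force between platen and plate between 15 and 45 N and value of joint lever below 0.08 rad and value of joint bleed below 0.001 m and linear speed of plate below 0.02 m/s); the robot touches nothing.
It fails at once if the platen's springs are squeezed solid (over 51 N on the violin plate) (contact force between platen and plate above 51 N).
It fails at once if the robot bumps the lamp (over 5 N) (contact force between lamp and the arm above 5 N or contact force between lamp and the fingers above 5 N).
It fails at once if the violin plate is shifted more than 15 mm (distance of plate from where it was at the start of the episode above 0.015 m).
It fails at once if the glue bottle, jar or plane is knocked over or pushed more than 30 mm (distance of any of glue, varnish, plane from where it was at the start of the episode above 0.03 m or angle between any of glue, varnish, plane's own z axis and vertical above 0.5 rad).
It also fails if it takes over 72 s, if anything falls off the work surface, if the arm or the gripper's body presses on something with over 40 N, if the wrist force passes 120 N, or if a joint passes its speed limit or range.

## Working session

There is one attempt and no reset: what is moved stays moved. The work goes in short steps, Python scripts to look and compute and a tool call to move; the robot and the scene stay as the last step left them, time stands still between calls to the robot, and variables do not carry over. Pictures are saved under pics/ and viewed, at most 10 in all, crops included, and the job is handed in when it is done.

Besides the shell and the picture viewer there is one more tool, called after ">>>" as name(argument=value, ...) on one line, values as JSON. jog_arm: Moves the arm, as the interface text tells. Shift numbers are shares of 0.06 m and turn numbers shares of 0.1 rad, none past 1 either way. Its arguments: {"type":"object","properties":{"commands":{"type":"array","items":{"type":"number"}},"newtons":{"type":"number"}},"required":["commands"]}

```bash
mkdir -p pics
cat > h.py <<'E'
import numpy as np, cv2
from station import ctrl, eyes, job, nets
def cloud(im):
    z=im["z_map"]; H,W=z.shape
    v,u=np.mgrid[:H,:W]
    p=cv2.undistortPoints(np.stack([u,v],-1).reshape(-1,1,2).astype(np.float64),im["K"],im["dist_coeffs"]).reshape(H,W,2)
    P=np.stack([p[...,0]*z,-p[...,1]*z,-z,np.ones_like(z)],-1)@im["cam_to_world"].T
    P=P[...,:3]; P[z==0]=np.nan
    return P
E
python3 - <<'E'
from h import *
for c in ["side","top"]:
    im=eyes.get_image(c); cv2.imwrite(f"pics/{c}0.png",im["image"][...,::-1]); P=cloud(im)
    print(c,im["cam_to_world"][:3,3].round(3), im["K"][0,0])
    for n in ["press","lever_grip","bleed_top","platen","plate","lamp","glue","varnish","plane"]:
        for d in nets.silhouettes(c,n)[:2]:
            q=P[d["mask"]]; 
            print(n,round(d["p"],2),np.array(d["bbox"]).round(),d["mask"].sum(),np.nanmedian(q,0).round(3),np.nanpercentile(q,2,axis=0).round(3),np.nanpercentile(q,98,axis=0).round(3))
print(ctrl.get_obs(), ctrl.tcp_to_grasp)
E
```

```text
side [ 1.74  -0.017  1.215] 459.7239039168833
press 0.57 [220. 170. 425. 315.] 14703 [ 0.755 -0.002  0.06 ] [ 0.562 -0.323  0.004] [0.865 0.269 0.405]
lever_grip 0.76 [299. 172. 306. 232.] 330 [ 0.597 -0.084  0.279] [ 0.499 -0.096  0.253] [ 0.74  -0.074  0.294]
bleed_top 0.59 [242. 217. 250. 219.] 47 [ 0.598 -0.281  0.142] [ 0.579 -0.294  0.135] [ 0.607 -0.266  0.15 ]
platen 0.71 [354. 241. 388. 257.] 354 [0.765 0.128 0.186] [0.733 0.079 0.172] [0.776 0.183 0.201]
plate 0.88 [337. 228. 396. 308.] 3001 [0.783 0.117 0.097] [0.591 0.04  0.086] [0.9   0.218 0.102]
lamp 0.71 [272. 127. 327. 315.] 3142 [ 0.689 -0.087  0.451] [ 0.516 -0.156  0.024] [ 0.88  -0.018  0.518]
glue 0.63 [390. 174. 406. 200.] 324 [0.375 0.261 0.112] [ 0.183  0.236 -0.001] [0.394 0.317 0.174]
varnish 0.84 [423. 198. 437. 231.] 348 [0.459 0.388 0.075] [0.406 0.362 0.006] [0.472 0.415 0.094]
varnish 0.71 [220. 168. 422. 315.] 14628 [ 0.755 -0.002  0.063] [ 0.563 -0.321  0.005] [0.865 0.268 0.405]
plane 0.75 [185. 202. 210. 243.] 564 [ 0.52  -0.489  0.036] [ 0.446 -0.542  0.001] [ 0.582 -0.434  0.094]
top [ 0.351 -0.0
[... 1270 characters left out ...]

{'t': 1.0, 'q': array([ 1.10797280e+00,  5.26880770e-02,  1.61288569e+00, -3.49751371e-05,
        1.47599879e+00, -1.19006016e-01]), 'dq': array([-1.37418502e-03,  1.12504366e-03, -7.41276514e-05,  8.69304588e-05,
       -2.28163290e-04,  7.02062154e-04]), 'effort': array([ 1.08644821e-03, -3.93672073e+01, -3.70476043e+01,  4.52962774e-05,
        1.49608240e-04, -2.07215344e-06]), 'tool_pos': array([0.21068363, 0.58840521, 0.23131953]), 'tool_rot': array([5.37399332e-01, 3.09524806e+00, 1.45609215e-05]), 'contact_force': array([ 0.01518678, -0.92922811, -0.76370773]), 'wrist_torque': array([ 0.00027732, -0.03561108,  0.00095589]), 'grip_force': 0.0, 'opening': 0.08526928951531837} -0.0187
```

View pictures.

Run:
```python
import cv2,numpy as np
a=cv2.imread("pics/side0.png")[110:330,170:450]; b=cv2.imread("pics/top0.png")[20:280,160:500]
cv2.imwrite("pics/s1.png",cv2.resize(a,None,fx=2.7,fy=2.7,interpolation=3)); cv2.imwrite("pics/t1.png",cv2.resize(b,None,fx=2.3,fy=2.3,interpolation=3))
```

```text
(no output)
```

View pics/s1.png

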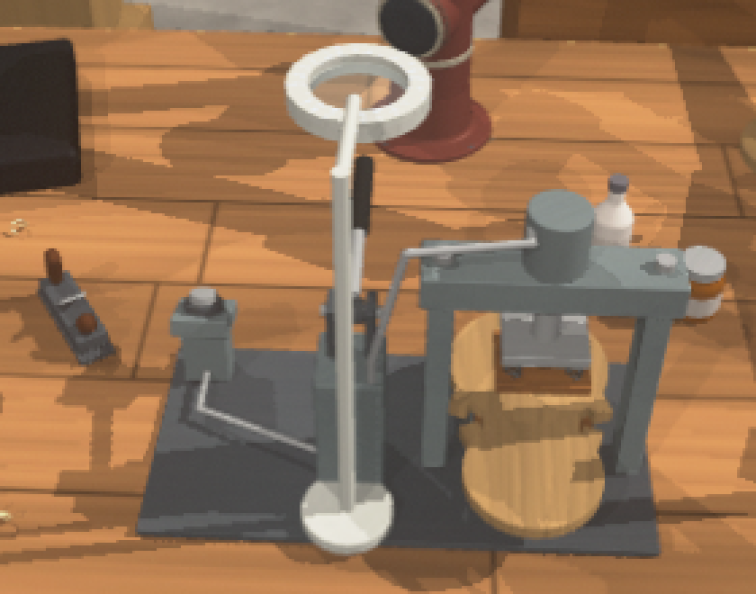

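View pics/t1.png

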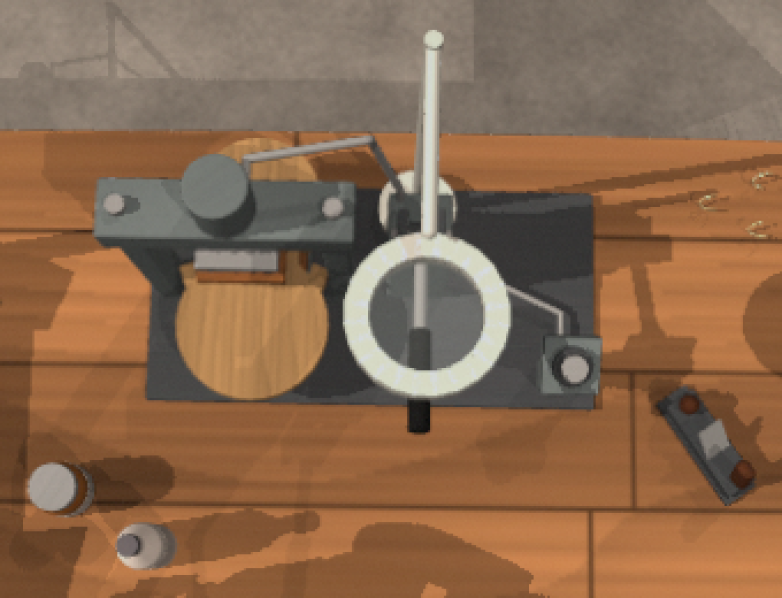

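Run:
```python
from h import *
def fitplane(q):
    c=np.nanmedian(q,0); 
    for t in (.01,.006,.004):
        n=np.linalg.svd(q-q.mean(0))[2][2]; d=(q-q.mean(0))@n; q=q[abs(d)<t]
    n*=np.sign(n[2]); return q.mean(0),n,len(q)
for c in ["side","top"]:
    im=eyes.get_image(c); P=cloud(im)
    def M(n): return max(nets.silhouettes(c,n),key=lambda d:d["p"])["mask"]
    q=P[M("lever_grip")]; q=q[~np.isnan(q[:,0])&(q[:,2]<.33)&(q[:,2]>.2)&(abs(q[:,1]+.082)<.03)]
    l=cv2.fitLine(q.astype(np.float32),cv2.DIST_HUBER,0,.01,.01).ravel(); print(c,"lever dir",l[:3],"pt",l[3:],"x range",q[:,0].min(),q[:,0].max())
    s=q[np.argsort(q[:,0])][:12]; print(s.round(4).tolist())
    m=P[M("bleed_top")]; m=m[~np.isnan(m[:,0])]; print("bleed mask plane",fitplane(m), np.ptp(m,axis=0))
    A=P.reshape(-1,3); A=A[~np.isnan(A[:,0])]
    k=A[(abs(A[:,0]-.6)<.06)&(abs(A[:,1]+.281)<.05)&(A[:,2]>.09)]
    h=k@np.array([-np.sin(.349),0,np.cos(.349)]); print("h hist",np.histogram(h,12))
    L=A[(abs(A[:,0]-.59)<.1)&(abs(A[:,1]+.083)<.1)&(A[:,2]>.425)&(A[:,2]<.5)]
    print("lamp min/max",np.percentile(L,[.5,99.5],axis=0).round(4).tolist())
    q=P[M("platen")]; q=q[~np.isnan(q[:,0])&(q[:,1]>.07)]; print("platen z hist",np.histogram(q[:,2],12))
    # pump block/base plate front edge: base top points
    b=A[(A[:,2]>.003)&(A[:,2]<.03)&(A[:,0]>.5)&(A[:,0]<.95)&(A[:,1]>-.36)&(A[:,1]<.32)]
    f=[(y,np.percentile(b[abs(b[:,1]-y)<.01][:,0],2)) for y in np.arange(-.24,.0,.03)]; print("front edge",np.round(f,4).tolist())
```

```text
side lever dir [ 0.9894047   0.01350828 -0.14455444] pt [ 0.5951578  -0.08420601  0.27784523] x range 0.4902668400569037 0.7427055633398998
[[0.4903, -0.0824, 0.2904], [0.4996, -0.092, 0.2928], [0.5, -0.0752, 0.2895], [0.5001, -0.0886, 0.2974], [0.5009, -0.0819, 0.2941], [0.5011, -0.0886, 0.294], [0.502, -0.0785, 0.2951], [0.5026, -0.0851, 0.2952], [0.5027, -0.0952, 0.2908], [0.504, -0.0884, 0.292], [0.5042, -0.085, 0.3006], [0.5047, -0.0783, 0.2929]]
bleed mask plane (array([0.75680007, 0.12741416, 0.18613018]), array([1.50967735e-02, 5.55791916e-05, 9.99886036e-01]), 269) [0.13245703 0.11006745 0.12354057]
h hist (array([14,  0,  5, 40, 30, 32, 82, 60, 24, 37, 21, 31]), array([-0.12823474, -0.1228768 , -0.11751886, -0.11216091, -0.10680297,
       -0.10144503, -0.09608709, -0.09072914, -0.0853712 , -0.08001326,
       -0.07465532, -0.06929737, -0.06393943]))
lamp min/max [[0.5064, -0.1648, 0.4372], [0.6797, -0.0088, 0.498]]
platen z hist (array([ 22,   0,   0,   0,   0,   0,   1,  71, 294,  21,  17,  20]), array([0.09265505, 0.10367505, 0.11469505, 0.12571504, 0.13673504,
       0.
[... 928 characters left out ...]
 74,  10]), array([-0.11303352, -0.10865349, -0.10427347, -0.09989344, -0.09551341,
       -0.09113338, -0.08675336, -0.08237333, -0.0779933 , -0.07361327,
       -0.06923324, -0.06485322, -0.06047319]))
lamp min/max [[0.502, -0.1607, 0.4398], [0.6816, -0.0058, 0.4974]]
platen z hist (array([  36,    0, 2841,   82,    0,   14,    0,    0,    0,    1,    8,
          2]), array([0.00597607, 0.03806997, 0.07016386, 0.10225775, 0.13435164,
       0.16644554, 0.19853943, 0.23063332, 0.26272722, 0.29482111,
       0.326915  , 0.3590089 , 0.39110279]))
front edge [[-0.24, 0.5523], [-0.21, 0.5552], [-0.18, 0.5293], [-0.15, 0.5496], [-0.12, 0.5196], [-0.09, 0.5007], [-0.06, 0.5081], [-0.03, 0.5262]]
```

```bash
cat > plan.py <<'E'
from h import *
from scipy.spatial.transform import Rotation as R
import math
YAW=0.02
def lean(deg):
    s,c=math.sin(math.radians(deg)),math.cos(math.radians(deg))
    return R.from_euler('z',YAW)*R.from_matrix(np.array([[-c,0,s],[0,1,0],[-s,0,-c]]))
def plan(wps,grip=0,step=.055,start=None):
    """wps: (pos, leandeg[, step])"""
    o=ctrl.get_obs(); p,r=(o["tool_pos"],R.from_rotvec(o["tool_rot"])) if start is None else start
    rows=[]
    for w in wps:
        P=np.array(w[0]);Q=lean(w[1]);st=w[2] if len(w)>2 else step
        n=max(1,math.ceil(np.linalg.norm(P-p)/st-.02),math.ceil((r.inv()*Q).magnitude()/.095))
        for i in range(n):
            k=n-i
            d=np.round(r.inv().apply((P-p)/k)/.06,2); a=np.round((r.inv()*Q).as_rotvec()/k/.1,2)
            rows.append([*d,*a,grip]); p=p+r.apply(d*.06); r=r*R.from_rotvec(a*.1)
    rows=[[float(x)+0. for x in q] for q in rows]
    print(len(rows),"rows ->",p.round(4))
    for i in range(0,len(rows),20): print("["+",".join(f"{x:g}" for q in rows[i:i+20] for x in q)+"]")
    return p,r
E
python3 - <<'E'
from plan import *
plan([([.25,.47,.36],0),([.36,.25,.36],10),([.42,0,.36],20),([.42,-.2,.34],20),([.5365,-.2815,.283],20)])
E
```

```text
21 rows -> [ 0.5366 -0.2817  0.2829]
[-0.32,-0.41,-0.54,0,0,-0.91,0,-0.28,-0.44,-0.53,0,0,-0.91,0,-0.24,-0.46,-0.54,0,0,-0.91,0,-0.2,-0.48,-0.53,0,0,-0.91,0,-0.35,-0.74,0,0,-0.35,0,0,-0.35,-0.74,0.01,0,-0.35,0,0,-0.35,-0.74,0.02,0,-0.35,0,0,-0.35,-0.74,0.04,0,-0.35,0,0,-0.36,-0.74,0.05,0,-0.35,0,0,-0.18,-0.84,0.03,0,-0.35,0,0,-0.18,-0.84,0.04,0,-0.35,0,0,-0.18,-0.84,0.04,0,-0.35,0,0,-0.17,-0.83,0.05,0,-0.35,0,0,-0.17,-0.84,0.06,0,-0.34,0,0,0.04,-0.83,0.07,0,0,0,0,0.04,-0.83,0.07,0,0,0,0,0.05,-0.83,0.08,0,0,0,0,0.04,-0.84,0.07,0,0,0,0,-0.49,-0.47,0.52,0,0,0,0,-0.49,-0.46,0.51,0,0,0,0]
[-0.49,-0.47,0.52,0,0,0,0]
```

>>> jog_arm(commands=[-0.32, -0.41, -0.54, 0, 0, -0.91, 0, -0.28, -0.44, -0.53, 0, 0, -0.91, 0, -0.24, -0.46, -0.54, 0, 0, -0.91, 0, -0.2, -0.48, -0.53, 0, 0, -0.91, 0, -0.35, -0.74, 0, 0, -0.35, 0, 0, -0.35, -0.74, 0.01, 0, -0.35, 0, 0, -0.35, -0.74, 0.02, 0, -0.35, 0, 0, -0.35, -0.74, 0.04, 0, -0.35, 0, 0, -0.36, -0.74, 0.05, 0, -0.35, 0, 0, -0.18, -0.84, 0.03, 0, -0.35, 0, 0, -0.18, -0.84, 0.04, 0, -0.35, 0, 0, -0.18, -0.84, 0.04, 0, -0.35, 0, 0, -0.17, -0.83, 0.05, 0, -0.35, 0, 0, -0.17, -0.84, 0.06, 0, -0.34, 0, 0, 0.04, -0.83, 0.07, 0, 0, 0, 0, 0.04, -0.83, 0.07, 0, 0, 0, 0, 0.05, -0.83, 0.08, 0, 0, 0, 0, 0.04, -0.84, 0.07, 0, 0, 0, 0])

```text
t: 3.65
tool_pos: [0.4198, -0.2018, 0.3403]
tool_rot: [-0.027, 2.791, 0.004]
contact_force: [0.7, -0.1, 0.2]
opening: 0.0001
grip_force: 0.0
```

Run:
```python
from plan import *
o=ctrl.get_obs();print(o["tool_pos"],o["contact_force"],o["t"])
d=np.array([.342,.007,-.94]);F=np.array([.588,-.2815,.1415])
plan([(F-.09*d,20),(F-.006*d,20,.04)])
```

```text
[ 0.4197961  -0.20179161  0.34029286] [ 0.74737583 -0.14467649  0.21963123] 3.65
7 rows -> [ 0.5858 -0.2814  0.1468]
[-0.37,-0.35,0.64,0,0,0,0,-0.37,-0.34,0.64,0,0,0,0,-0.37,-0.35,0.64,0,0,0,0,-0.36,-0.34,0.64,-0.01,0.01,0,0,0,0,0.47,0,0,0,0,0,0,0.47,0,0,0,0,0,0,0.47,0,0,0,0]
```

>>> jog_arm(commands=[-0.37, -0.35, 0.64, 0, 0, 0, 0, -0.37, -0.34, 0.64, 0, 0, 0, 0, -0.37, -0.35, 0.64, 0, 0, 0, 0, -0.36, -0.34, 0.64, -0.01, 0.01, 0, 0, 0, 0, 0.47, 0, 0, 0, 0, 0, 0, 0.47, 0, 0, 0, 0, 0, 0, 0.37, 0, 0, 0, 0])

```text
t: 4.53
tool_pos: [0.5841, -0.2792, 0.1505]
tool_rot: [-0.029, 2.795, 0.008]
contact_force: [0.4, -0.3, -0.1]
opening: 0.0001
grip_force: 0.0
```

Run:
```python
from plan import *
o=ctrl.get_obs();print(o["tool_pos"],o["contact_force"],o["t"])
a=eyes.get_image("side")["image"][180:270,200:330,::-1];b=eyes.get_image("top")["image"][140:230,350:480,::-1]
cv2.imwrite("pics/b1.png",cv2.resize(np.vstack([a,b]),None,fx=3.3,fy=3.3,interpolation=3) if 0 else np.hstack([cv2.resize(x,None,fx=3,fy=3,interpolation=3) for x in (a,b)]))
```

```text
[ 0.58407644 -0.27919227  0.15047023] [ 0.43800857 -0.3092437  -0.12181338] 4.525
```

View pics/b1.png

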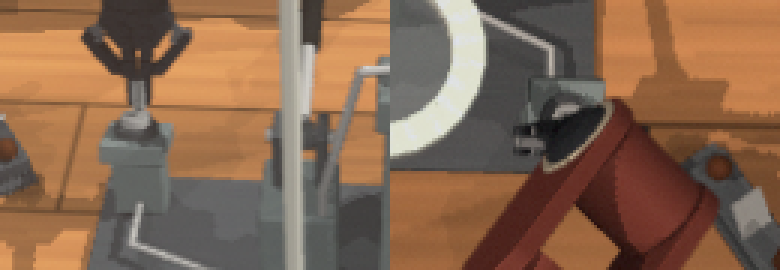

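>>> jog_arm(commands=[0, -0.02, 0.1, 0, 0, 0, 0, 0, 0, 0.07, 0, 0, 0, 0, 0, 0, 0.04, 0, 0, 0, 0])

```text
t: 5.0
tool_pos: [0.5889, -0.2811, 0.1415]
tool_rot: [-0.029, 2.792, 0.004]
contact_force: [-1.0, -0.9, 2.3]
opening: -0.0
grip_force: 1.4
```

>>> jog_arm(commands=[0, 0, 0.04, 0, 0, 0, 0, 0, 0, 0, 0, 0, 0, 0])

```text
t: 5.25
tool_pos: [0.5897, -0.2811, 0.139]
tool_rot: [-0.028, 2.792, 0.004]
contact_force: [-1.0, -1.6, 3.5]
opening: -0.0001
grip_force: 2.1
```

>>> jog_arm(commands=[0, 0, 0.05, 0, 0, 0, 0, 0, 0, 0.03, 0, 0, 0, 0, 0, 0, 0, 0, 0, 0, 0])

```text
t: 5.62
tool_pos: [0.591, -0.2812, 0.1359]
tool_rot: [-0.03, 2.793, 0.005]
contact_force: [-9.4, 1.4, 14.0]
opening: -0.0001
grip_force: 8.2
```

>>> jog_arm(commands=[0, 0, 0.03, 0, 0, 0, 0, 0, 0, 0, 0, 0, 0, 0])

```text
t: 5.88
tool_pos: [0.5912, -0.2812, 0.1357]
tool_rot: [-0.031, 2.794, 0.005]
contact_force: [-18.5, 3.2, 22.3]
opening: 0.0003
grip_force: 13.8
```

Run:
```python
from plan import *
s=eyes.get_image("side");a=s["image"][180:240,210:290,::-1];b=eyes.get_image("top")["image"][160:220,370:450,::-1]
cv2.imwrite("pics/b2.png",np.hstack([cv2.resize(x,None,fx=5,fy=5,interpolation=3) for x in (a,b)]))
```

```text
(no output)
```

View pics/b2.png

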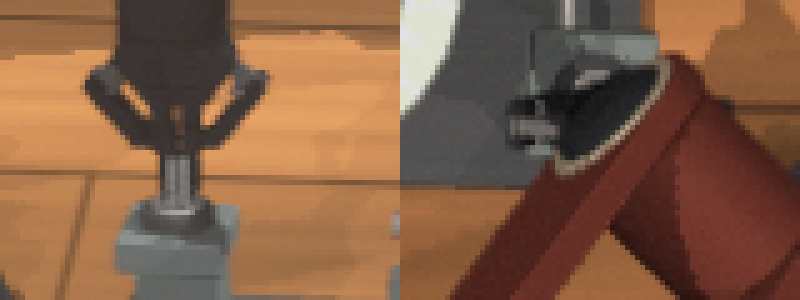

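```bash
cat >> plan.py <<'E'
PIV=np.array([.7247,-.0790,.25]); RAD=.212; LEAN=40
def T(a,up=0):
    f=.14-a; c,s=math.cos(math.radians(LEAN)),math.sin(math.radians(LEAN))
    x=-RAD*math.cos(f)+.013*math.sin(f)+.011*c; z=RAD*math.sin(f)+.013*math.cos(f)+.011*s
    return PIV+[x, YAW*x, z+up]
E
python3 - <<'E'
from plan import *
d=np.array([.342,.007,-.94]);p=ctrl.get_obs()["tool_pos"]
print(T(0),T(.785))
plan([(p-.09*d,20,.04),([.45,-.2,.33],20),([.46,-.083,.345],30),(T(0,.02),40)])
E
```

```text
[ 0.52501476 -0.0829937   0.29952661] [ 0.55590176 -0.08237596  0.14000489]
12 rows -> [ 0.5247 -0.0828  0.3196]
[0,0,-0.5,0,-0.01,0.01,0,0,0,-0.5,0,0,0,0,0,0,-0.5,0,-0.01,0.01,0,0.27,0.35,-0.58,0,0,0,0,0.27,0.35,-0.59,0,0,0,0,0.27,0.35,-0.58,0,0,0,0,0.27,0.35,-0.59,0,0,0,0,-0.09,0.65,-0.05,0,-0.58,0,0,-0.1,0.65,-0.05,0,-0.58,0,0,-0.1,0.65,-0.04,0,-0.58,0,0,-0.36,-0.01,0.45,0,-0.87,0,0,-0.32,-0.01,0.48,0,-0.88,0,0]
```

>>> jog_arm(commands=[0, 0, -0.5, 0, 0, 0, 0, 0, 0, -0.5, 0, 0, 0, 0, 0, 0, -0.5, 0, 0, 0, 0, 0.27, 0.35, -0.58, 0, 0, 0, 0, 0.27, 0.35, -0.59, 0, 0, 0, 0, 0.27, 0.35, -0.58, 0, 0, 0, 0, 0.27, 0.35, -0.59, 0, 0, 0, 0, -0.09, 0.65, -0.05, 0, -0.58, 0, 0, -0.1, 0.65, -0.05, 0, -0.58, 0, 0, -0.1, 0.65, -0.04, 0, -0.58, 0, 0])

```text
t: 7.22
tool_pos: [0.4603, -0.081, 0.3401]
tool_rot: [-0.026, 2.619, 0.01]
contact_force: [-0.2, 0.8, -0.2]
opening: -0.0
grip_force: 0.0
```

Run:
```python
from plan import *
print(ctrl.get_obs()["tool_pos"],ctrl.get_obs()["contact_force"])
P=cloud(eyes.get_image("top")); m=nets.silhouettes("top","bleed_top")[0]["mask"]; print(np.nanmedian(P[m],0), m.sum())
plan([(T(0,.02),40)])
```

```text
[ 0.46028453 -0.08101847  0.34005873] [-0.17263921  0.7852302  -0.18765791]
[ 0.58731855 -0.28004924  0.14145512] 105
2 rows -> [ 0.5247 -0.0831  0.3195]
[-0.38,-0.04,0.42,0.02,-0.88,0.02,0,-0.34,-0.05,0.45,0.02,-0.87,0.01,0]
```

Button is out again. Move to hover over the grip, then touch.

>>> jog_arm(commands=[-0.38, -0.04, 0.42, 0.02, -0.88, 0.02, 0, -0.34, -0.05, 0.45, 0.02, -0.87, 0.01, 0, 0, 0, 0, 0, 0, 0, 0])

```text
t: 7.7
tool_pos: [0.5244, -0.0864, 0.3157]
tool_rot: [-0.019, 2.452, 0.01]
contact_force: [-0.6, 0.6, -0.3]
opening: 0.0004
grip_force: 0.0
```

Run:
```python
from plan import *
o=ctrl.get_obs();print(o["tool_pos"],o["contact_force"])
s=eyes.get_image("side");a=s["image"][140:250,260:370,::-1];b=eyes.get_image("top")["image"][130:240,290:400,::-1]
cv2.imwrite("pics/l1.png",np.hstack([cv2.resize(x,None,fx=3.6,fy=3.6,interpolation=3) for x in (a,b)]))
p=plan([(T(0,.003),40,.02)]+[(T(a),40,.03) for a in (.15,.3,.45,.6,.75)])
```

```text
[ 0.52437503 -0.08636679  0.31568302] [-0.62865282  0.55906015 -0.26310135]
11 rows -> [ 0.5517 -0.0826  0.1462]
[0.18,0.06,0.22,-0.03,-0.04,-0.03,0,0.21,0,0.2,0,0,0,0,0.21,0,0.2,0,0,0,0,0.16,0,0.21,0,0,0,0,0.17,0,0.2,0,0,0,0,0.13,0,0.23,0,0,0,0,0.13,0,0.23,0,0,0,0,0.1,0,0.25,0,0,0,0,0.1,0,0.24,0,0,0,0,0.06,0,0.26,0,0,0,0,0.06,0,0.26,0,0,0,0]
```

View pics/l1.png

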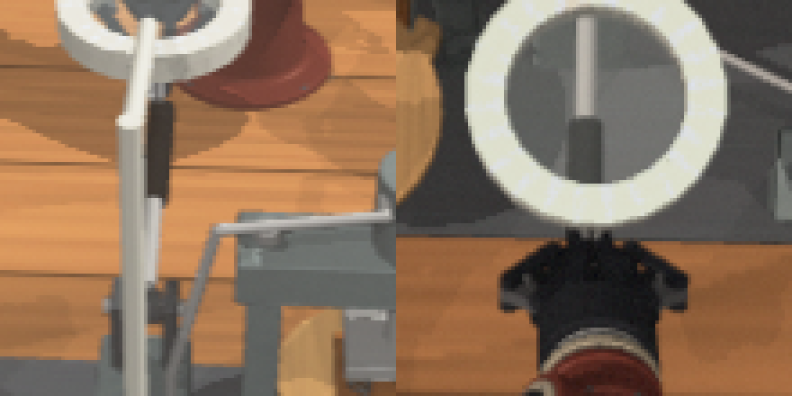

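>>> jog_arm(commands=[0.18, 0.06, 0.22, -0.03, -0.04, -0.03, 0, 0.21, 0, 0.2, 0, 0, 0, 0, 0.21, 0, 0.2, 0, 0, 0, 0, 0.16, 0, 0.21, 0, 0, 0, 0])

```text
t: 8.3
tool_pos: [0.5233, -0.0834, 0.2562]
tool_rot: [-0.025, 2.434, 0.006]
contact_force: [-8.8, 0.0, 12.0]
opening: 0.0003
grip_force: 6.4
```

>>> jog_arm(commands=[0.17, 0, 0.2, 0, 0, 0, 0, 0.13, 0, 0.23, 0, 0, 0, 0, 0.13, 0, 0.23, 0, 0, 0, 0, 0.1, 0, 0.25, 0, 0, 0, 0])

```text
t: 8.8
tool_pos: [0.5336, -0.0833, 0.192]
tool_rot: [-0.026, 2.438, 0.006]
contact_force: [-11.8, -0.7, 10.9]
opening: 0.0002
grip_force: 7.1
```

>>> jog_arm(commands=[0.1, 0, 0.24, 0, 0, 0, 0, 0.06, 0, 0.26, 0, 0, 0, 0, 0.06, 0, 0.26, 0, 0, 0, 0, 0, 0, 0, 0, 0, 0, 0])

```text
t: 9.3
tool_pos: [0.5531, -0.0833, 0.1478]
tool_rot: [-0.025, 2.439, 0.005]
contact_force: [-9.6, -2.2, 9.1]
opening: 0.0003
grip_force: 6.4
```

Run:
```python
from plan import *
o=ctrl.get_obs();print(o["tool_pos"],o["contact_force"],o["t"])
for c in ["side","top"]:
    im=eyes.get_image(c);P=cloud(im)
    if c=="side":a=im["image"][140:290,250:420,::-1]
    for n in ["lever_grip","platen"]:
        for d in nets.silhouettes(c,n)[:1]:
            q=P[d["mask"]];print(c,n,d["p"],d["bbox"],np.nanpercentile(q,[5,50,95],axis=0).round(3).tolist())
cv2.imwrite("pics/l2.png",cv2.resize(a,None,fx=4,fy=4,interpolation=3))
```

```text
[ 0.55305165 -0.08334659  0.14782215] [-9.58354758 -2.20558666  9.10624066] 9.3
side lever_grip 0.57 [301.1, 211.4, 307.2, 230.0] [[0.56, -0.092, 0.149], [0.665, -0.081, 0.218], [0.741, -0.073, 0.268]]
side platen 0.72 [351.4, 248.3, 385.6, 262.2] [[0.749, 0.087, 0.152], [0.766, 0.137, 0.162], [0.775, 0.18, 0.171]]
top platen 0.78 [248.4, 127.1, 283.3, 143.6] [[0.682, 0.083, 0.153], [0.688, 0.124, 0.161], [0.716, 0.182, 0.166]]
```

View pics/l2.png

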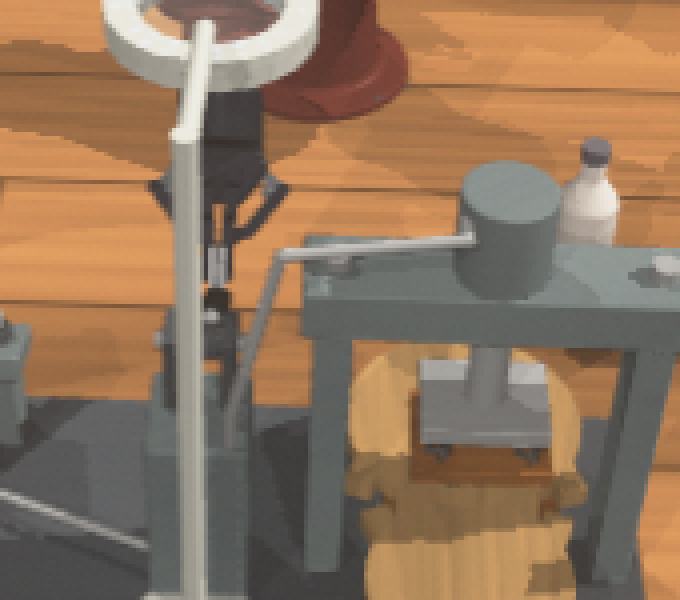

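>>> jog_arm(commands=[0.03, 0, 0.1, 0, 0, 0, 0, 0.03, 0, 0.08, 0, 0, 0, 0, 0, 0, 0, 0, 0, 0, 0])

```text
t: 9.98
tool_pos: [0.558, -0.0835, 0.14]
tool_rot: [-0.026, 2.436, 0.005]
contact_force: [-15.0, -1.1, 17.5]
opening: 0.0002
grip_force: 11.8
```

>>> jog_arm(commands=[0.02, 0, 0.06, 0, 0, 0, 0, 0, 0, 0, 0, 0, 0, 0])

```text
t: 10.22
tool_pos: [0.5587, -0.0836, 0.1395]
tool_rot: [-0.032, 2.438, 0.004]
contact_force: [-68.9, 0.4, 54.0]
opening: -0.0002
grip_force: 42.7
```

```bash
cat > meas.py <<'E'
from plan import *
def meas(n=2):
    o=ctrl.get_obs();print("t",o["t"],o["tool_pos"].round(4),o["contact_force"].round(1))
    out=[]
    for c in ["side","top"]:
      for k in range(n):
        P=cloud(eyes.get_image(c))
        for nm in ["platen","plate"]:
            d=nets.silhouettes(c,nm)[:1]
            if not d: continue
            q=P[d[0]["mask"]]; q=q[~np.isnan(q[:,0])]
            if nm=="platen": q=q[(q[:,1]>.075)&(q[:,1]<.19)&(q[:,0]>.66)&(q[:,0]<.8)&(q[:,2]>.105)]
            else: q=q[(q[:,2]>.085)&(q[:,2]<.115)]
            print(c,nm,round(d[0]["p"],2),np.array(d[0]["bbox"]).round(1),len(q),"z 5/50/95",np.percentile(q[:,2],[5,50,95]).round(4),"med xy",np.median(q[:,:2],0).round(4))
E
python3 -c "
from meas import *
meas(1)
plan([(T(a),40,.045) for a in (.6,.4,.2)]+[(T(0,.012),40,.045)])"
```

```text
t 10.225 [ 0.5587 -0.0836  0.1395] [-68.9   0.4  54. ]
side platen 0.58 [353.5 235.1 389.2 260.1] 396 z 5/50/95 [0.1511 0.1614 0.1772] med xy [0.7638 0.1263]
side plate 0.58 [336.1 226.5 397.2 310.2] 2863 z 5/50/95 [0.0914 0.0971 0.1012] med xy [0.7889 0.1149]
top platen 0.79 [248.2 131.3 281.3 142.3] 149 z 5/50/95 [0.1547 0.1602 0.1656] med xy [0.6872 0.1222]
top plate 0.66 [237.9  81.4 300.1 195. ] 3213 z 5/50/95 [0.0918 0.0967 0.1014] med xy [0.6428 0.1229]
5 rows -> [ 0.525  -0.083   0.3117]
[-0.11,0.02,-0.68,-0.02,0.06,0.06,0,-0.27,0,-0.65,0,0,0,0,-0.4,0,-0.58,0,0,0,0,-0.32,0,-0.32,0,0,0,0,-0.32,0,-0.33,0,0,0,0]
```

>>> jog_arm(commands=[-0.11, 0, -0.68, 0, 0.03, 0, 0, -0.27, 0, -0.65, 0, 0, 0, 0, -0.4, 0, -0.58, 0, 0, 0, 0, -0.32, 0, -0.32, 0, 0, 0, 0, -0.32, 0, -0.33, 0, 0, 0, 0, 0, 0, 0, 0, 0, 0, 0])

```text
t: 11.28
tool_pos: [0.5251, -0.0832, 0.3075]
tool_rot: [-0.025, 2.44, 0.006]
contact_force: [0.0, -0.1, -0.9]
opening: -0.0003
grip_force: 0.0
```

```bash
python3 -c "
from meas import *
meas(2)
P=cloud(eyes.get_image('side'));m=nets.silhouettes('side','lever_grip')[0]['mask'];q=P[m];q=q[(q[:,2]>.2)];print(cv2.fitLine(q.astype(np.float32),cv2.DIST_HUBER,0,.01,.01).ravel())
plan([(T(0,.002),40,.03)]+[(T(a),40,.03) for a in (.15,.3,.45,.6,.74)])"
```

```text
t 11.275 [ 0.5251 -0.0832  0.3075] [ 0.  -0.1 -0.9]
side platen 0.67 [352.5 238.9 386.4 262.3] 370 z 5/50/95 [0.1512 0.1611 0.1725] med xy [0.7632 0.1239]
side plate 0.92 [337.5 229.  398.2 308.7] 2823 z 5/50/95 [0.0917 0.0969 0.1014] med xy [0.7882 0.1155]
side platen 0.77 [352.9 235.6 388.1 262. ] 407 z 5/50/95 [0.1507 0.1615 0.1809] med xy [0.7636 0.1277]
side plate 0.77 [338.9 226.5 396.4 311. ] 2826 z 5/50/95 [0.0916 0.0969 0.1013] med xy [0.7889 0.115 ]
top platen 0.48 [248.1 129.  285.  142.5] 204 z 5/50/95 [0.1542 0.1606 0.1651] med xy [0.688  0.1196]
top plate 0.8 [237.1  79.9 303.6 195.5] 3335 z 5/50/95 [0.0915 0.0965 0.1012] med xy [0.6448 0.1238]
top platen 0.53 [245.9 131.7 284.8 144.8] 222 z 5/50/95 [0.1518 0.1606 0.1648] med xy [0.6877 0.1249]
top plate 0.75 [236.1  81.9 299.5 196.6] 3293 z 5/50/95 [0.0919 0.0965 0.1014] med xy [0.6447 0.1242]
[ 0.98917997  0.0135145  -0.14608316  0.6106652  -0.08401278  0.2752794 ]
10 rows -> [ 0.5509 -0.0824  0.148 ]
[0.04,0,0.05,0,0,0,0,0.2,0,0.19,0,0,0,0,0.21,0,0.2,0,0,0,0,0.16,0,0.21,0,0,0,0,0.17,0,0.2,0,0,0,0,0.13,0,0.23,0,0,0,0,0.13,0,0.23,0,0,0,0,0.1,0,0.25,0,0,0,0,0.1,0,0.25,0,0,0,0,0.11,0,0.48,0,0,0,0]
```

>>> jog_arm(commands=[0.04, 0, 0.05, 0, 0, 0, 0, 0.2, 0, 0.19, 0, 0, 0, 0, 0.21, 0, 0.2, 0, 0, 0, 0, 0.16, 0, 0.21, 0, 0, 0, 0])

```text
t: 12.48
tool_pos: [0.5225, -0.0835, 0.2547]
tool_rot: [-0.025, 2.438, 0.006]
contact_force: [-10.5, 0.7, 12.0]
opening: -0.0001
grip_force: 6.4
```

>>> jog_arm(commands=[0.17, 0, 0.2, 0, 0, 0, 0, 0.13, 0, 0.23, 0, 0, 0, 0, 0.13, 0, 0.23, 0, 0, 0, 0, 0.1, 0, 0.25, 0, 0, 0, 0, 0.1, 0, 0.25, 0, 0, 0, 0, 0.11, 0, 0.48, 0, 0, 0, 0])

```text
t: 13.22
tool_pos: [0.5518, -0.0835, 0.1498]
tool_rot: [-0.025, 2.439, 0.004]
contact_force: [-8.1, -1.8, 13.1]
opening: 0.0001
grip_force: 7.8
```

>>> jog_arm(commands=[0.02, 0, 0.06, 0, 0, 0, 0, 0.02, 0, 0.05, 0, 0, 0, 0])

```text
t: 13.48
tool_pos: [0.5542, -0.0833, 0.1429]
tool_rot: [-0.024, 2.44, 0.005]
contact_force: [-8.4, -1.6, 12.1]
opening: 0.0
grip_force: 7.1
```

>>> jog_arm(commands=[0.01, 0, 0.04, 0, 0, 0, 0, 0, 0, 0, 0, 0, 0, 0])

```text
t: 13.72
tool_pos: [0.5554, -0.0834, 0.1412]
tool_rot: [-0.024, 2.44, 0.005]
contact_force: [-8.6, -1.0, 11.1]
opening: 0.0002
grip_force: 7.0
```

>>> jog_arm(commands=[-0.11, 0, -0.68, 0, 0, 0, 0, -0.27, 0, -0.65, 0, 0, 0, 0, -0.4, 0, -0.58, 0, 0, 0, 0, -0.32, 0, -0.32, 0, 0, 0, 0, -0.32, 0, -0.33, 0, 0, 0, 0, 0, 0, 0, 0, 0, 0, 0])

```text
t: 14.48
tool_pos: [0.5214, -0.0832, 0.3132]
tool_rot: [-0.025, 2.441, 0.007]
contact_force: [-0.6, 0.5, -0.2]
opening: -0.0002
grip_force: 0.0
```

```bash
python3 -c "
from meas import *
meas(3)
plan([(T(0,.002),40,.03)]+[(T(a),40,.03) for a in (.15,.3,.45,.6,.74)])"
```

```text
t 14.475 [ 0.5214 -0.0832  0.3132] [-0.6  0.5 -0.2]
side platen 0.74 [356.9 255.5 386.7 267.5] 264 z 5/50/95 [0.1299 0.1374 0.1446] med xy [0.765 0.138]
side plate 0.96 [334.1 224.7 396.9 313.1] 2864 z 5/50/95 [0.0916 0.097  0.1013] med xy [0.7888 0.1163]
side platen 0.8 [355.2 244.1 386.7 266.1] 324 z 5/50/95 [0.1276 0.1375 0.1448] med xy [0.7659 0.134 ]
side plate 0.68 [336.6 226.6 394.6 311.4] 2759 z 5/50/95 [0.0916 0.097  0.1011] med xy [0.793 0.115]
side platen 0.76 [353.2 239.5 386.3 267.9] 368 z 5/50/95 [0.127  0.1375 0.1477] med xy [0.7636 0.1292]
side plate 0.97 [333.6 227.3 396.4 311.3] 2877 z 5/50/95 [0.0914 0.0969 0.1012] med xy [0.7891 0.1161]
top platen 0.59 [250.6 131.1 287.5 147.3] 182 z 5/50/95 [0.1293 0.1362 0.1415] med xy [0.6872 0.1343]
top plate 0.67 [235.5  83.7 302.9 194.6] 3180 z 5/50/95 [0.0917 0.0966 0.1015] med xy [0.6422 0.1238]
top platen 0.62 [249.5 129.7 283.2 142. ] 192 z 5/50/95 [0.1301 0.1364 0.1411] med xy [0.6887 0.1281]
top plate 0.73 [234.5  81.3 301.7 194.7] 3183 z 5/50/95 [0.0916 0.0965 0.1013] med xy [0.6427 0.1237]
top platen 0.71 [249.7 129.5 285.6 146.6] 182 z 5/50/95 [0.1284 0.137  0.1418] med xy [0.6876 0.125 ]
top plate 0.62 [235.3  81.6 300.8 193.1] 3283 z 5/50/95 [0.0917 0.0965 0.1014] med xy [0.6435 0.1242]
10 rows -> [ 0.5509 -0.0824  0.1481]
[0.06,0,0.17,0,0,0,0,0.2,0,0.19,0,0,0,0,0.21,0,0.2,0,0,0,0,0.16,0,0.21,0,0,0,0,0.17,0,0.2,0,0,0,0,0.13,0,0.23,0,0,0,0,0.13,0,0.23,0,0,0,0,0.1,0,0.25,0,0,0,0,0.1,0,0.25,0,0,0,0,0.11,0,0.48,0,0,0,0]
```

>>> jog_arm(commands=[0.06, 0, 0.17, 0, 0, 0, 0, 0.2, 0, 0.19, 0, 0, 0, 0, 0.21, 0, 0.2, 0, 0, 0, 0, 0.16, 0, 0.21, 0, 0, 0, 0, 0.17, 0, 0.2, 0, 0, 0, 0, 0.13, 0, 0.23, 0, 0, 0, 0])

```text
t: 16.12
tool_pos: [0.5252, -0.0834, 0.2228]
tool_rot: [-0.026, 2.44, 0.006]
contact_force: [-10.2, 0.1, 11.4]
opening: 0.0002
grip_force: 6.7
```

>>> jog_arm(commands=[0.13, 0, 0.23, 0, 0, 0, 0, 0.1, 0, 0.25, 0, 0, 0, 0, 0.1, 0, 0.25, 0, 0, 0, 0])

```text
t: 16.5
tool_pos: [0.5383, -0.0834, 0.1758]
tool_rot: [-0.025, 2.44, 0.006]
contact_force: [-6.4, -0.2, 11.7]
opening: 0.0004
grip_force: 7.0
```

>>> jog_arm(commands=[0.11, 0, 0.48, 0, 0, 0, 0, 0.02, 0, 0.06, 0, 0, 0, 0, 0.01, 0, 0.03, 0, 0, 0, 0])

```text
t: 16.88
tool_pos: [0.5538, -0.0833, 0.144]
tool_rot: [-0.024, 2.441, 0.006]
contact_force: [-9.0, -2.0, 11.1]
opening: -0.0
grip_force: 7.1
```

>>> jog_arm(commands=[0.01, 0, 0.04, 0, 0, 0, 0, 0, 0, 0, 0, 0, 0, 0])

```text
t: 17.12
tool_pos: [0.5549, -0.0833, 0.1422]
tool_rot: [-0.025, 2.44, 0.005]
contact_force: [-8.3, -1.3, 11.9]
opening: -0.0001
grip_force: 7.0
```

```bash
python3 -c "
from meas import *
meas(2)"
```

```text
t 17.125 [ 0.5549 -0.0833  0.1422] [-8.3 -1.3 11.9]
side platen 0.62 [353.5 247.7 386.  273.2] 341 z 5/50/95 [0.1062 0.1139 0.1253] med xy [0.7634 0.1248]
side plate 0.71 [338.2 226.3 397.4 310. ] 2837 z 5/50/95 [0.0917 0.097  0.1014] med xy [0.7905 0.1171]
side plate 0.71 [337.  226.2 395.9 309. ] 2813 z 5/50/95 [0.0915 0.0971 0.1014] med xy [0.7912 0.1167]Traceback (most recent call last):
  File "<string>", line 3, in <module>
    meas(2)
    ~~~~^^^
  File "meas.py", line 14, in meas
    print(c,nm,round(d[0]["p"],2),np.array(d[0]["bbox"]).round(1),len(q),"z 5/50/95",np.percentile(q[:,2],[5,50,95]).round(4),"med xy",np.median(q[:,:2],0).round(4))
                                                                                     ~~~~~~~~~~~~~^^^^^^^^^^^^^^^^^^
    return _quantile_unchecked(
        a, q, axis, out, overwrite_input, method, keepdims, weights)
    return _ureduce(a,
                    func=_quantile_ureduce_func,
    ...<5 lines>...
                    overwrite_input=overwrite_input,
                    method=method)
    r = func(a, **kwargs)
    result = _quantile(arr,
                       quantiles=q,
    ...<2 lines>...
                       out=out,
                       weights=wgt)
    slices_having_nans = np.isnan(arr[-1, ...])
                                  ~~~^^^^^^^^^
IndexError: index -1 is out of bounds for axis 0 with size 0
```

>>> jog_arm(commands=[-0.11, 0, -0.68, 0, 0, 0, 0, -0.27, 0, -0.65, 0, 0, 0, 0, -0.4, 0, -0.58, 0, 0, 0, 0, -0.32, 0, -0.32, 0, 0, 0, 0, -0.32, 0, -0.33, 0, 0, 0, 0, 0, 0, 0, 0, 0, 0, 0])

```text
t: 18.27
tool_pos: [0.5211, -0.0832, 0.3144]
tool_rot: [-0.025, 2.441, 0.007]
contact_force: [-0.5, 0.1, 0.0]
opening: 0.0
grip_force: 0.0
```

```bash
cat > foot.py <<'E'
from plan import *
def foot():
    o=ctrl.get_obs();print("t",o["t"],o["tool_pos"].round(4),o["contact_force"].round(1))
    for c in ["side","top"]:
        P=cloud(eyes.get_image(c)); A=P.reshape(-1,3); A=A[(A[:,0]>.66)&(A[:,0]<.80)&(A[:,1]>.085)&(A[:,1]<.17)&(A[:,2]>.092)&(A[:,2]<.22)]
        # upper foot face (side): x between .73 and .78 ; front faces: x extremes
        h,e=np.histogram(A[:,2],np.arange(.092,.222,.004)); print(c,dict(zip((e[:-1]*1000).round().astype(int).tolist(),h.tolist())))
        # template-free: median platen rows
        d=[x for x in nets.silhouettes(c,"platen") if x["p"]>.3][:1]
        if d:
            q=P[d[0]["mask"]];q=q[(q[:,1]>.085)&(q[:,1]<.18)&(q[:,2]<.2)]
            print("  platen",np.nanpercentile(q[:,2],[5,25,50,75,95]).round(4),d[0]["bbox"])
E
python3 -c "
from foot import *
foot();foot()
plan([(T(0,.002),40,.03)]+[(T(a),40,.03) for a in (.15,.3,.4,.5,.6,.7)])"
```

```text
t 18.275 [ 0.5211 -0.0832  0.3144] [-0.5  0.1  0. ]
side {92: 59, 96: 123, 100: 29, 104: 21, 108: 53, 112: 100, 116: 48, 120: 6, 124: 5, 128: 1, 132: 2, 136: 3, 140: 22, 144: 29, 148: 59, 152: 259, 156: 87, 160: 10, 164: 10, 168: 10, 172: 10, 176: 8, 180: 6, 184: 14, 188: 11, 192: 8, 196: 6, 200: 13, 204: 9, 208: 4, 212: 11, 216: 13}
  platen [0.1024 0.1103 0.1139 0.1163 0.1292] [352.8, 250.2, 386.8, 271.2]
top {92: 81, 96: 100, 100: 26, 104: 11, 108: 42, 112: 84, 116: 19, 120: 1, 124: 0, 128: 0, 132: 1, 136: 7, 140: 7, 144: 25, 148: 101, 152: 190, 156: 65, 160: 7, 164: 4, 168: 4, 172: 6, 176: 5, 180: 4, 184: 4, 188: 5, 192: 2, 196: 6, 200: 0, 204: 4, 208: 6, 212: 2, 216: 2}
  platen [0.1041 0.1107 0.113  0.115  0.1388] [251.0, 131.3, 286.7, 148.6]
t 18.475 [ 0.5199 -0.0827  0.3098] [-1.3 -0.1 -0.5]
side {92: 54, 96: 114, 100: 31, 104: 23, 108: 47, 112: 108, 116: 47, 120: 6, 124: 5, 128: 2, 132: 1, 136: 9, 140: 17, 144: 17, 148: 81, 152: 244, 156: 87, 160: 16, 164: 4, 168: 12, 172: 8, 176: 6, 180: 11, 184: 9, 188: 14, 192: 8, 196: 6, 200: 12, 204: 7, 208: 10, 212: 8, 216: 15}
  platen [0.1029 0.1104 0.1135 0.1159 0.1214] [351.4, 252.5, 388.2, 272.0]
top {92: 84, 96: 97, 100: 29, 104: 13, 108: 46, 112: 68, 116: 22, 120: 3, 124: 0, 128: 0, 132: 0, 136: 5, 140: 9, 144: 14, 148: 90, 152: 211, 156: 67, 160: 9, 164: 5, 168: 3, 172: 3, 176: 6, 180: 3, 184: 5, 188: 5, 192: 2, 196: 2, 200: 7, 204: 1, 208: 2, 212: 5, 216: 2}
  platen [0.1057 0.1105 0.1128 0.1152 0.1189] [251.8, 127.1, 287.8, 145.7]
9 rows -> [ 0.5463 -0.0828  0.1554]
[0.05,0,0.18,0,-0.02,0,0,0.2,0,0.19,0,0,0,0,0.21,0,0.19,0,0,0,0,0.16,0,0.21,0,0,0,0,0.17,-0.01,0.21,0,0,0,0,0.18,0,0.3,0,0,0,0,0.16,0,0.32,0,0,0,0,0.12,0,0.33,0,0,0,0,0.09,0,0.34,0,0,0,0]
```

>>> jog_arm(commands=[0.05, 0, 0.18, 0, 0, 0, 0, 0.2, 0, 0.19, 0, 0, 0, 0, 0.21, 0, 0.19, 0, 0, 0, 0, 0.16, 0, 0.21, 0, 0, 0, 0, 0.17, 0, 0.21, 0, 0, 0, 0, 0.18, 0, 0.3, 0, 0, 0, 0, 0, 0, 0, 0, 0, 0, 0])

```text
t: 19.55
tool_pos: [0.5263, -0.0834, 0.2186]
tool_rot: [-0.025, 2.44, 0.006]
contact_force: [-11.0, 0.6, 14.6]
opening: 0.0002
grip_force: 7.7
```

```bash
cat >> foot.py <<'E'
def ftop():
    r=[]
    for c in ["side","top"]:
        A=cloud(eyes.get_image(c)).reshape(-1,3); A=A[(A[:,0]>.66)&(A[:,0]<.80)&(A[:,1]>.085)&(A[:,1]<.17)]
        s=A[(A[:,2]>.126)&(A[:,2]<.172)][:,2]
        for k in range(8):
            m=np.median(s) if k==0 else np.median(s[abs(s-m)<.007])
        pl=A[(A[:,2]>.102)&(A[:,2]<.121)][:,2]
        r.append((round(float(m),4),round(float(np.median(pl)),4)))
    return r
def ang():
    p=ctrl.get_obs()["tool_pos"]
    from scipy.optimize import brentq
    return brentq(lambda a:T(a)[2]-p[2],-.1,.9)
E
python3 -c "
from foot import *
o=ctrl.get_obs();print(o['t'],o['tool_pos'],o['contact_force'],ang(),ftop(),ftop())
plan([(T(a),40,.03) for a in (.45,.5,.55,.6,.65)])"
```

```text
19.55 [ 0.52628201 -0.08340752  0.21857732] [-11.00732612   0.57116446  14.61937495] 0.3834830873590292 [(0.145, 0.1114), (0.1444, 0.1106)] [(0.1452, 0.1117), (0.1443, 0.1109)]
5 rows -> [ 0.5419 -0.0825  0.1652]
[0.14,0.01,0.2,-0.02,0.04,0.02,0,0.08,0,0.16,0,0,0,0,0.06,0,0.16,0,0,0,0,0.06,0,0.17,0,0,0,0,0.04,0,0.17,0,0,0,0]
```

>>> jog_arm(commands=[0.14, 0, 0.2, 0, 0, 0, 0, 0.08, 0, 0.16, 0, 0, 0, 0, 0, 0, 0, 0, 0, 0, 0])

```text
t: 20.12
tool_pos: [0.5321, -0.0838, 0.1975]
tool_rot: [-0.024, 2.432, 0.005]
contact_force: [-5.7, 1.2, 17.7]
opening: 0.0001
grip_force: 9.0
```

```bash
python3 -c "
from foot import *
o=ctrl.get_obs();print(o['t'],o['tool_pos'],o['contact_force'],ang(),ftop(),ftop())
foot()
plan([(T(a),40,.03) for a in (.55,.6,.65)])"
```

```text
20.125 [ 0.53213961 -0.08383068  0.19745486] [-5.73393997  1.19014412 17.71229541] 0.48574597930185 [(0.1422, 0.1112), (0.1411, 0.1111)] [(0.1422, 0.1117), (0.1413, 0.1111)]
t 20.325 [ 0.532  -0.0838  0.1978] [-6.3  1.8 16.7]
side {92: 49, 96: 117, 100: 43, 104: 20, 108: 59, 112: 67, 116: 12, 120: 3, 124: 7, 128: 20, 132: 26, 136: 96, 140: 231, 144: 81, 148: 13, 152: 11, 156: 9, 160: 8, 164: 8, 168: 8, 172: 7, 176: 13, 180: 8, 184: 7, 188: 11, 192: 9, 196: 6, 200: 11, 204: 13, 208: 8, 212: 9, 216: 9}
  platen [0.0987 0.1066 0.1114 0.1142 0.1278] [351.8, 263.6, 387.3, 272.4]
top {92: 79, 96: 98, 100: 28, 104: 19, 108: 59, 112: 39, 116: 4, 120: 0, 124: 1, 128: 7, 132: 22, 136: 117, 140: 197, 144: 64, 148: 10, 152: 5, 156: 5, 160: 3, 164: 8, 168: 3, 172: 3, 176: 7, 180: 2, 184: 3, 188: 7, 192: 2, 196: 4, 200: 2, 204: 5, 208: 3, 212: 4, 216: 1}
  platen [0.1052 0.1086 0.111  0.1127 0.116 ] [247.7, 127.9, 287.2, 149.1]
3 rows -> [ 0.5416 -0.0825  0.1651]
[0.13,0.02,0.19,-0.03,0.11,0.01,0,0.05,0,0.16,0,0,0,0,0.05,0,0.17,0,0,0,0]
```

```bash
python3 -c "
from foot import *
plan([(T(a),40,.045) for a in (.3,.15)]+[(T(0,.012),40,.045),(T(0,.03)+[-.03,0,0],40,.04),([.43,-.083,.36],30)])"
```

```text
6 rows -> [ 0.4296 -0.0833  0.3601]
[-0.29,0.01,-0.6,-0.03,0.11,0.01,0,-0.33,0,-0.41,0,0,0,0,-0.51,0,-0.51,0,0,0,0,0.19,0.01,-0.55,0,0,0,0,0.25,0.01,-0.54,0,0.87,0,0,0.3,0.01,-0.53,0,0.87,0,0]
```

>>> jog_arm(commands=[-0.29, 0, -0.6, 0, 0.1, 0, 0, -0.33, 0, -0.41, 0, 0, 0, 0, -0.51, 0, -0.51, 0, 0, 0, 0, 0.19, 0, -0.55, 0, 0, 0, 0, 0.25, 0, -0.54, 0, 0.87, 0, 0, 0.3, 0, -0.53, 0, 0.87, 0, 0, 0, 0, 0, 0, 0, 0, 0, 0, 0, 0, 0, 0, 0, 0])

```text
t: 21.52
tool_pos: [0.4287, -0.0847, 0.3527]
tool_rot: [-0.026, 2.629, 0.008]
contact_force: [0.6, -0.0, -0.5]
opening: 0.0004
grip_force: 0.0
```

```bash
python3 -c "
from foot import *
o=ctrl.get_obs();print(o['t'],o['tool_pos'],o['contact_force'],ftop(),ftop())
im=eyes.get_image('side')
cv2.imwrite('pics/e.png',cv2.resize(im['image'][150:310,280:420,::-1],None,fx=3.7,fy=3.7,interpolation=3))
P=cloud(im);m=nets.silhouettes('side','lever_grip')[0]['mask'];q=P[m];q=q[(q[:,2]>.1)];print(cv2.fitLine(q.astype(np.float32),cv2.DIST_HUBER,0,.01,.01).ravel())
"
```

```text
21.525 [ 0.42869836 -0.0846625   0.35271028] [ 0.5680702  -0.04549014 -0.49694605] [(0.1422, 0.111), (0.1415, 0.1115)] [(0.142, 0.1107), (0.1411, 0.1109)]
[ 0.98884505  0.01505605 -0.14818516  0.61955786 -0.08409185  0.27614602]
```

View pics/e.png

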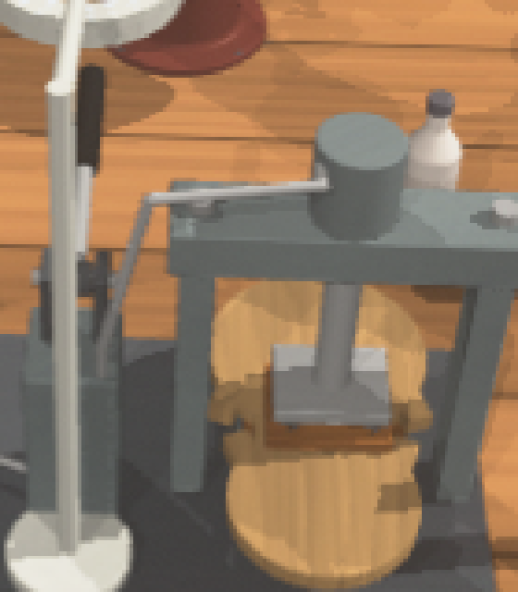

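```bash
python3 -c "
from station import job
print(job.finish_job())"
```

```text
the job is handed in; nothing more can be done
None
```

I handed the job in with the violin plate clamped. The bleed button was pushed fully in and sprang back, followed by three full strokes and one partial stroke. The platen springs are squeezed by an estimated 8–10 mm of their 16 mm (about 30–35 N), judged from camera and lever force. The lever is up, the robot is clear of everything, and it took about 22 s; the judge gave no verdict.

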